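Rebuild the spice tower on the carousel, turn it to the front and hold it there

TASK

Put the washed spice tower back in the one empty ring of the spice carousel: the pot down into the ring, then the tier seated squarely on the pot, then the knobbed lid on the tier, letting go of each piece. Then grip the wooden crossbar handle on the carousel's post and turn the carousel until the tower stands right at the front, in line with the middle of the spoon rest, and finish still gripping the handle, holding the turntable still. Keep the other jars standing in their rings, and leave the bowl, pot lid, spatula and measuring spoons where they lie.

Things in the scene. Friction and masses are not known exactly. Their poses are not given: they have to be found in the camera images.
- empty_well (a point): The empty ring of the carousel: centre of its floor (on the turntable's top face), 84 mm from the turntable's axis, 30 mm above the counter. A steel ring stands round it: 56 mm inside, 62 mm outside, 10 mm high. Turns with the turntable. The four other rings, alike, stand on the same 84 mm circle at 72 degree steps, and their jars rise at most 68 mm above the turntable's top.
- turntable: The carousel's turntable: a dark wooden disc 240 mm across, 12 mm thick, turning freely both ways without stops about a vertical axis on an easy bearing (about 0.04 N m of drag; it is easily nudged round). Origin on that axis at the disc's underside, 18 mm above the counter; the top face is at z = 12 mm. z up; the empty ring lies on its -x side. A steel post 14 mm across rises on the axis and carries the handle.
- handle: The carousel's handle: a wooden crossbar fixed on top of the post, 60 mm long, 16 mm thick, 20 mm high, edges rounded. Origin at the middle of the bar, on the turntable's axis, 160 mm above the counter (bar from 150 to 170 mm). Its length runs along its own y, its 16 mm thickness along its x, the direction towards the empty ring. Turns with the turntable.
- stand: The carousel's fixed stand: a steel foot under the turntable with a spoon rest on its front. Origin on the carousel's axis at counter height, z up; the front is its -x side. It does not move or turn. The carousel's front: the line from the axis to the middle of the spoon rest.
- spoon_rest (a point): Middle of the spoon rest's floor, 165 mm in front of the carousel's axis, 3 mm above the counter. The rest is a shallow steel tray, 150 mm wide and 74 mm deep, 14 mm high, reaching from 128 to 202 mm in front of the axis; the measuring spoons lie in it.
- pot: The tower's pot: a round open steel pot, 50 mm across outside, 44 mm inside (3 mm wall), 50 mm high, foot edge bevelled. Origin at the centre of its underside, z up; stands on the counter. About 0.17 kg.
- tier: The tower's tier: a lower round open steel pot, 50 mm across outside, 44 mm inside, with a stepped foot: a spigot 38 mm across (bevelled to 32) and 6 mm high under the 24 mm high shell, 30 mm in all. Origin at the centre of the spigot's underside, z up; stands on its spigot. The spigot drops into the pot's mouth and the shell then rests on the pot's rim, so that its origin comes to stand 44 mm above the pot's. About 0.12 kg.
- lid: The tower's lid: a steel disc 50 mm across and 6 mm thick over a spigot 38 mm across (bevelled to 32) and 5 mm high, with an upright round knob 18 mm across and 20 mm high on top; 31 mm in all. Origin at the centre of the spigot's underside, z up; stands on its spigot: disc from 5 to 11 mm, knob from 11 to 31 mm. The spigot drops into the tier's mouth and the disc rests on its rim, so that its origin comes to stand 25 mm above the tier's. About 0.10 kg.
- jar_knob: Another jar standing in a ring of the carousel, not to be handled: a steel pot with a knobbed lid, 50 mm across, 68 high. Origin at the centre of its underside.
- jar_glass: Another jar standing in a ring of the carousel, not to be handled: a round glass jar with an aluminium cap, 50 mm across, 66 high. Origin at the centre of its underside.
- jar_ceramic: Another jar standing in a ring of the carousel, not to be handled: a white ceramic jar with a cork, 50 mm across, 62 high. Origin at the centre of its underside.
- jar_shaker: Another jar standing in a ring of the carousel, not to be handled: an aluminium shaker with a domed top, 48 mm across, 68 high. Origin at the centre of its underside.
- bowl: White ceramic bowl on the counter, 150 mm across, 62 mm high. Origin at the centre of its underside. Leave it alone.
- pan_lid: Aluminium pot lid for a large pan, 184 mm across, with a black knob, 49 mm high. Origin at the centre of its underside. Leave it alone.
- spatula: Beechwood spatula lying flat, 300 mm long, 58 mm wide at the blade, 10 mm thick. Origin on its underside at mid-length, length along its x. Leave it alone.
- spoons: Nest of steel measuring spoons lying in the spoon rest, about 120 mm long, 20 mm high. Origin at its underside near the middle. Leave it alone.
Things that resemble listed ones, but are neither listed nor needed, are in the scene too. What is shaped like the lid but pink or turquoise is not meant.

How it is judged:
By the outcome, as a careful person would: the job done as asked, in the order asked, and still so for the second after the job is handed in, while the arm keeps its last pose, push and grip.
It also fails if it takes over 72 s, if anything falls off the work surface, if the arm or the gripper's body presses on something with over 40 N, if the wrist force passes 120 N, or if a joint passes its speed limit or range.

ROBOT

A 6-joint arm with a two-finger parallel gripper is mounted at the origin on the work surface. World frame = base frame: x ahead of the robot, y to its left, z up, the work surface at z = 0. Lengths are in m, angles in rad, forces in N, time in s.
With the tool pointing down it reaches from about 0.375 to 0.9 m from the base axis. Payload 3.1 kg.
Tool frame: the origin (TCP) lies midway between the tips of the shut fingers; the grasp point (between the pads) lies 19 mm behind it; z points along the fingers, y is the line along which they close (so a half turn about z gives the same grasp; the last joint's range is limited). The gripper opens to 85 mm and grips with 20 to 120 N. Pads are 22 mm wide; open, the fingers measure 114 mm over their backs; the gripper's body (76 mm by 85 mm) begins 54 mm behind the grasp point. The pads swing forward as they close: fully open they stand 13 mm farther back than shut.
Start: joints at [-1.466, 0.527, 1.433, -0, 1.181, -0.178], TCP at [0.175, -0.6, 0.194] pointing down, gripper open.
Joint ranges: [-3.08, 3.08], [-0.75, 2.2], [0.22, 2.44], [-1.43, 4.57], [0, 2.65], [-2.85, 2.85]. Speed limits (rad/s): [2.79, 2.79, 3.14, 3.14, 3.14, 3.14].

INTERFACE

Orientations are given as a unit quaternion [x, y, z, w].
In Python, from station import manip gives the robot as it stands. The module is installed in compiled form; this text tells all that it offers.
- The arm moves only by the tool apply_moves, never from a script. Its arguments are lists of equal length, an entry for each row: "claw": the gripper's target within -1 to 1 (fully open at 1, half-way at 0, shut at -1); "travel": the shift along the tool's x, y, z scaled (see below), a list of three; "turn": the turn, a rotation vector about the tool's x, y, z scaled (see below), a list of three. In form: {"claw": [claw, ...], "travel": [[dx, dy, dz], ...], "turn": [[rx, ry, rz], ...]}. A call has 1 to 5 rows; each row is the pose to reach, as a shift and turn from the pose commanded when the call began, along the tool's axes at that moment, turning the shorter way round; what a row does not reach only later rows make up. The controller multiplies each number of a shift by 800 mm and each number of a turn by 180 degrees. A row lasts 1/12 s, in which the tool goes at most 41.7 mm and 7.16 degrees, less where a joint would pass 70% of its speed; a pose out of reach is approached as far as the arm can. A call with a number of a shift or a turn outside -1 to 1 is refused whole. A call with a gripper value outside its range is refused whole. The fingers move at their own pace and stop on an object; "newtons" is the grip in N (left out, the last holds). Time passes only in rows, so rows that repeat a pose let the fingers close. It gives the time, the measured TCP pose, the force, the opening and the grip force at its end, in the units of the state.
- manip.sense(): the state, without advancing time (a new reading comes with each control period).
- manip.snapshot(name): name is "side" or "top"; returns a dict with "pixels" (420x560x3 uint8, red, green, blue), "depth" (420x560 float32, m along the optical axis (not along the pixel's ray), 0 where there is no reading), "intrinsics" (3x3 intrinsics, pixels), "R" (3x3) and "t" (3): a world point X has camera coordinates R X + t. Camera axes: x right, y down, z forward; pixel columns grow to the right and rows downward; lengths in m; the calibration is good to about 2 mm. A picture is of the moment at which its call begins.
- manip.sign_off(): hands the job in; it is judged then, once.
The state is a dict: "t": time; "q": joint angles; "qd": joint speeds; "tau": joint torques, N m; "tcp_pos": TCP position; "tool_rot": TCP orientation; "force": force on the tool from outside, world axes, zero at the start; "ft_torque": the same for the moment, N m; "finger_gap": opening from 0.0 (shut) to 1.0 (fully open); "gripper_force": force on a finger pad.
Only numpy, scipy, OpenCV 4.12 (cv2) and the standard library are available. Lean on these libraries where they do the work, as an engineer would, in place of code of your own. Each camera call takes 0.05 s, during which the arm holds its last target. There are 200 camera calls.

## Working session

There is one attempt and no reset: what is moved stays moved. The work goes in short steps, Python scripts to look and compute and a tool call to move; the robot and the scene stay as the last step left them, time stands still between calls to the robot, and variables do not carry over. Pictures are saved under pics/ and viewed, at most 10 in all, crops included, and the job is handed in when it is done.

Besides the shell and the picture viewer there is one more tool, called after ">>>" by a JSON object that holds its "name" and its "arguments". apply_moves: Moves the arm, as the interface text tells. Shifts and turns lie within -1 to 1; 1 stands for 800 mm of shift or 180 degrees of turn. Its arguments: {"type":"object","properties":{"claw":{"type":"array","items":{"type":"number"}},"travel":{"type":"array","items":{"type":"array","items":{"type":"number"}}},"turn":{"type":"array","items":{"type":"array","items":{"type":"number"}}},"newtons":{"type":"number"}},"required":["claw","travel","turn"]}

```bash
mkdir -p pics; python3 - <<'E'
from station import manip
import cv2,numpy as np
for n in("top","side"):
    s=manip.snapshot(n); cv2.imwrite(f"pics/{n}0.png",s["pixels"][...,::-1]); np.savez(f"{n}0.npz",**s)
    print(n,s["intrinsics"].tolist(),s["R"].round(3).tolist(),s["t"].round(3).tolist())
print(manip.sense())
E
```

```text
top [[392.76778140203413, 0.0, 277.80429204843233], [0.0, 392.76778140203413, 209.05670229569137], [0.0, 0.0, 1.0]] [[0.007, -1.0, -0.0], [-0.998, -0.007, -0.064], [0.064, 0.001, -0.998]] [-0.072, 0.501, 1.083]
side [[505.91638973767544, 0.0, 282.5397046837274], [0.0, 505.91638973767544, 216.343011608212], [0.0, 0.0, 1.0]] [[-0.358, -0.934, -0.001], [-0.516, 0.199, -0.833], [0.778, -0.297, -0.553]] [0.1, 0.391, 1.121]
{'t': 0.1, 'q': array([-1.46549390e+00,  5.28331662e-01,  1.43379438e+00,  7.51101680e-06,
        1.18143491e+00, -1.78510444e-01]), 'qd': array([ 0.00036058, -0.00173024, -0.00298762,  0.00172927, -0.0006308 ,
       -0.00092491]), 'tau': array([-2.09626160e-05, -4.43303883e+01, -1.78586447e+01, -2.60088955e-04,
        3.92364876e-03, -1.72463848e-05]), 'tcp_pos': array([ 0.17495712, -0.5992477 ,  0.19295066]), 'tool_rot': array([ 9.89947890e-01,  1.41429160e-01,  3.94865063e-05, -9.83364538e-04]), 'force': array([ 1.03562161,  0.32872845, -0.21162926]), 'ft_torque': array([0.01424781, 0.04325739, 0.01554238]), 'gripper_force': 0.0, 'finger_gap': 1.0037008152677782}
```

View pics/top0.png

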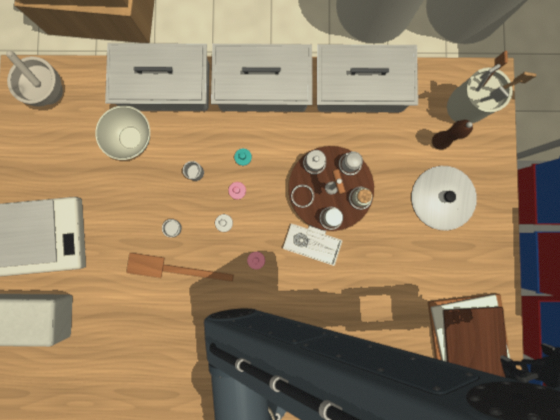

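View pics/side0.png

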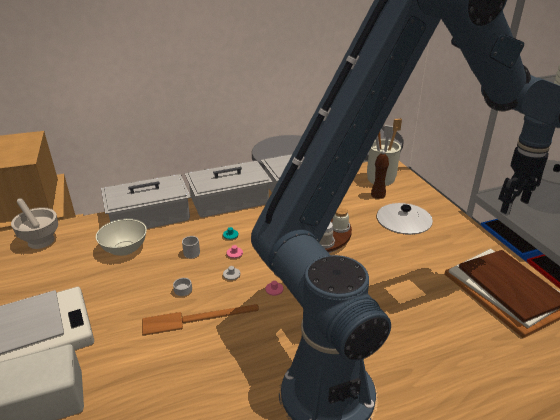

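The top picture shows the pot (193,171), tier (172,228), grey lid (224,223), carousel (331,188) with its empty ring at (303,196), and the spoon rest at (312,244). In the side view the arm hides the carousel.

```bash
cat > h.py <<'E'
import numpy as np,cv2
from scipy.spatial.transform import Rotation as Rot
def ray(s,u,v,z):
    K,R,t=s["intrinsics"],s["R"],s["t"]
    d=R.T@np.linalg.inv(K)@[u,v,1]; c=-R.T@t
    return c+d*(z-c[2])/d[2]
def cloud(s):
    K,R,t=s["intrinsics"],s["R"],s["t"]; D=s["depth"]
    v,u=np.mgrid[:D.shape[0],:D.shape[1]]
    P=np.stack([(u-K[0,2])/K[0,0]*D,(v-K[1,2])/K[1,1]*D,D],-1)
    return (P-t)@R
def proj(s,X):
    p=s["intrinsics"]@(s["R"]@np.array(X)+s["t"]); return p[:2]/p[2]
E
python3 - <<'E'
from h import *
s=np.load("top0.npz"); P=cloud(s)
for n,(u,v) in dict(pot=(193,171),tier=(172,228),lid=(224,223),tt=(331,188),ring=(303,196),rest=(312,244)).items():
    r=16 if n not in("tt","rest") else 44
    Q=P[v-r:v+r+1,u-r:u+r+1]; z=Q[...,2]
    print(n,"base",ray(s,u,v,0).round(3),np.percentile(z,[2,25,50,75,95,99]).round(4))
    for a,b in ((.01,.022),(.022,.034),(.042,.056),(.14,.18)):
        m=(z>a)&(z<b)
        if m.sum()>5:
            q=Q[m];c,rad=cv2.minEnclosingCircle(q[:,:2].astype(np.float32)); print("  ",a,m.sum(),np.round(c,4),round(rad,4),q.mean(0).round(4))
im=s["pixels"][...,::-1]
a=cv2.resize(im[135:275,270:400],None,fx=4,fy=4,interpolation=cv2.INTER_CUBIC)
b=cv2.resize(im[140:250,150:240],None,fx=3,fy=3,interpolation=cv2.INTER_CUBIC)
o=np.zeros((560,790,3),np.uint8);o[:,:520]=a;o[:330,520:790]=b
cv2.imwrite("pics/crop0.png",o)
E
```

```text
pot base [0.609 0.175 0.   ] [-0.0061 -0.0033 -0.0013  0.0029  0.0453  0.0488]
   0.01 37 [0.6034 0.168 ] 0.0241 [0.6048 0.1706 0.0168]
   0.022 38 [0.6039 0.1684] 0.0245 [0.6032 0.1695 0.0278]
   0.042 75 [0.6052 0.1695] 0.0254 [0.6056 0.1688 0.0465]
tier base [0.446 0.231 0.   ] [-0.0066 -0.0034 -0.0017  0.0046  0.0255  0.031 ]
   0.01 55 [0.4452 0.2282] 0.0249 [0.4438 0.2313 0.0147]
   0.022 72 [0.4459 0.2285] 0.0253 [0.4451 0.2276 0.0265]
lid base [0.461 0.084 0.   ] [-0.0064 -0.0034 -0.0015  0.0018  0.0118  0.0303]
   0.01 53 [0.4613 0.0862] 0.0236 [0.4612 0.0832 0.0115]
   0.022 34 [0.4611 0.0854] 0.009 [0.4611 0.0851 0.0284]
tt base [ 0.563 -0.219  0.   ] [-0.0048  0.0024  0.0278  0.032   0.0946  0.1686]
   0.01 42 [ 0.5034 -0.1831] 0.1048 [ 0.458  -0.1372  0.014 ]
   0.022 3949 [ 0.5601 -0.2146] 0.12 [ 0.5548 -0.2065  0.0281]
   0.042 80 [ 0.5434 -0.2101] 0.1053 [ 0.5623 -0.2235  0.0482]
   0.14 180 [ 0.5598 -0.2139] 0.0297 [ 0.5591 -0.2131  0.1665]
ring base [ 0.54  -0.139  0.   ] [-0.0033  0.0261  0.0278  0.0294  0.0371  0.0408]
   0.022 906 [ 0.5378 -0.1411] 0.0609 [ 0.5391 -0.1419  0.0278]
rest base [ 0.404 -0.165  0.   ] [-0.0059 -0.0026 -0.0004  0.0144  0.0383  0.0953]
   0.01 426 [ 0.4282 -0.1664] 0.0985 [ 0.4055 -0.1616  0.015 ]
   0.022 1317 [ 0.4748 -0.1894] 0.1015 [ 0.4886 -0.1985  0.0278]
   0.042 23 [ 0.5178 -0.193 ] 0.0867 [ 0.4911 -0.2149  0.0478]
```

View pics/crop0.png

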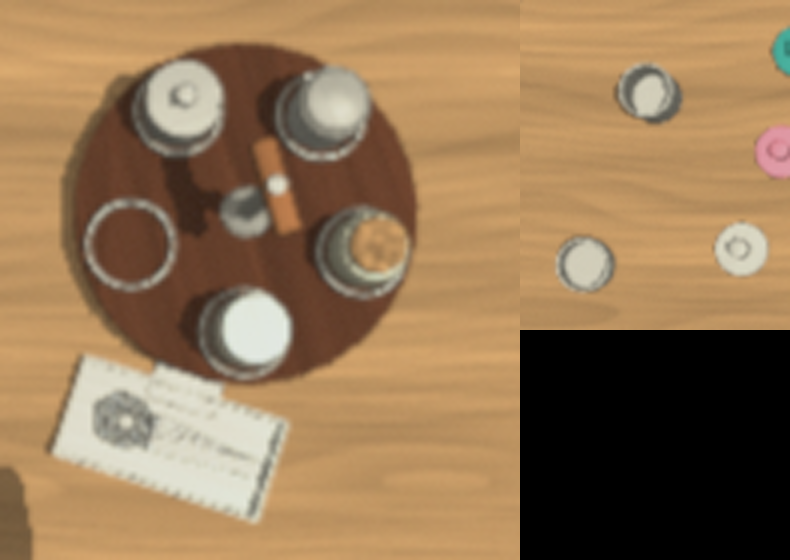

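```bash
cat >> h.py <<'E'
def frame(s):
    """axis, ring, rest centre, headings (deg) of the ring (by handle and by ring) and the front"""
    P=cloud(s); im=s["pixels"]; ax=np.array([.560,-.2145])
    z=P[...,2]; r=np.hypot(P[...,0]-ax[0],P[...,1]-ax[1])
    q=P[(z>.155)&(z<.18)&(r<.05)][:,:2]; c=q.mean(0); w,V=np.linalg.eigh(np.cov((q-c).T)); 
    return c,np.degrees(np.arctan2(V[1,0],V[0,0])),P,z,r
def plan(cur,a,tgt):
    d=np.array(tgt)-cur; c,s_=np.cos(np.radians(a)),np.sin(np.radians(a))
    v=np.array([d[0]*c+d[1]*s_,d[0]*s_-d[1]*c,-d[2]])/.8
    print("  plan",np.round(v,4),"rows",round(np.linalg.norm(v)*.8/.0417,1)); return v
E
python3 - <<'E'
from h import *
s=dict(np.load("top0.npz")); c,h,P,z,r=frame(s); print("handle",c,h,(h+180)%360)
g=s["pixels"].astype(int).min(-1)
u0,v0=302.5,196; v,u=np.mgrid[:420,:560]
m=(g>95)&(np.hypot(u-u0,v-v0)<14)
X=np.array([ray(s,a,b,.039) for a,b in zip(u[m],v[m])])[:,:2]
A=np.c_[2*X,np.ones(len(X))]; b=(X**2).sum(1); k=np.linalg.lstsq(A,b,rcond=None)[0]
rc=k[:2]; print("ring",rc,np.sqrt(k[2]+rc@rc),len(X))
# turntable disc edge from depth
m=((z>.022)&(z<.034)&(np.hypot(P[...,0]-.56,P[...,1]+.2145)<.14)).astype(np.uint8)
cn=max(cv2.findContours(m,0,1)[0],key=cv2.contourArea); hu=cv2.convexHull(cn)[:,0]
X=np.array([ray(s,*p,.030) for p in hu])[:,:2]; X=X[(np.hypot(*(X-[.56,-.2145]).T)<.128)]
A=np.c_[2*X,np.ones(len(X))]; k=np.linalg.lstsq(A,(X**2).sum(1),rcond=None)[0]; print("disc",k[:2],np.sqrt(k[2]+k[:2]@k[:2]))
for ax in(k[:2],np.array([.56,-.2145])):
    d=rc-ax; print("ring r,heading",np.hypot(*d),np.degrees(np.arctan2(d[1],d[0])))
# rest
m=((g>110)&(u>275)&(u<346)&(v>222)&(v<268)).astype(np.uint8); m=cv2.morphologyEx(m,cv2.MORPH_CLOSE,np.ones((7,7)))
m=cv2.morphologyEx(m,cv2.MORPH_OPEN,np.ones((9,9)))
cn=max(cv2.findContours(m,0,1)[0],key=cv2.contourArea)
X=np.array([ray(s,*p,.014)[:2] for p in cn[:,0]]).astype(np.float32)*1000
rr=cv2.minAreaRect(X); print("rest",rr)
d=np.array(rr[0])/1000-[.56,-.2145]; print("rest r,heading",np.hypot(*d),np.degrees(np.arctan2(d[1],d[0])))
plan(np.array([.175,-.6,.194]),16.26,[.605,.169,.22])
plan(np.array([.605,.169,.22]),16.26,[.605,.169,.018])
E
```

```text
handle [ 0.55921273 -0.2133123 ] -73.5869392671119 106.4130607328881
ring [ 0.53706271 -0.13487825] 0.02929654272326357 120
disc [ 0.55938567 -0.2138773 ] 0.11884832367008996
ring r,heading 0.0820924130354081 105.77883562687043
ring r,heading 0.08285977020594418 106.0705369850477
rest ((404.5649719238281, -165.41354370117188), (105.51712799072266, 153.36392211914062), 0.3487500250339508)
rest r,heading 0.16300162006868865 162.47385825605923
  plan [ 0.7851 -0.7723 -0.0325] rows 21.1
  plan [0.     0.     0.2525] rows 4.8
```

>>> {"name": "apply_moves", "arguments": {"claw": [1, 1, 1, 1, 1], "travel": [[0.032, -0.031, -0.013], [0.063, -0.062, -0.026], [0.094, -0.093, -0.039], [0.126, -0.124, -0.052], [0.157, -0.154, -0.065]], "turn": [[0, 0, 0], [0, 0, 0], [0, 0, 0], [0, 0, 0], [0, 0, 0]]}}

```text
t: 0.52
tcp_pos: [0.2615, -0.4444, 0.2457]
tool_rot: [0.99, 0.141, -0.0, -0.001]
force: [0.7, 0.2, -0.7]
finger_gap: 1.0
gripper_force: 0.0
```

>>> {"name": "apply_moves", "arguments": {"claw": [1, 1, 1, 1, 1], "travel": [[0.032, -0.031, 0], [0.063, -0.062, 0], [0.094, -0.093, 0], [0.126, -0.124, 0], [0.157, -0.154, 0]], "turn": [[0, 0, 0], [0, 0, 0], [0, 0, 0], [0, 0, 0], [0, 0, 0]]}}

```text
t: 0.93
tcp_pos: [0.3475, -0.2911, 0.2456]
tool_rot: [0.99, 0.141, -0.0, -0.0]
force: [0.9, -0.1, 1.3]
finger_gap: 1.002
gripper_force: 0.0
```

>>> {"name": "apply_moves", "arguments": {"claw": [1, 1, 1, 1, 1], "travel": [[0.032, -0.031, 0], [0.063, -0.062, 0], [0.094, -0.093, 0], [0.126, -0.124, 0], [0.157, -0.154, 0]], "turn": [[0, 0, 0], [0, 0, 0], [0, 0, 0], [0, 0, 0], [0, 0, 0]]}}

```text
t: 1.35
tcp_pos: [0.4335, -0.1377, 0.2457]
tool_rot: [0.99, 0.141, -0.0, -0.0]
force: [0.3, -0.7, 0.0]
finger_gap: 0.998
gripper_force: 0.0
```

>>> {"name": "apply_moves", "arguments": {"claw": [1, 1, 1, 1, 1], "travel": [[0.032, -0.031, 0], [0.063, -0.062, 0], [0.094, -0.093, 0], [0.126, -0.124, 0], [0.157, -0.154, 0]], "turn": [[0, 0, 0], [0, 0, 0], [0, 0, 0], [0, 0, 0], [0, 0, 0]]}}

```text
t: 1.77
tcp_pos: [0.5196, 0.0157, 0.2455]
tool_rot: [0.99, 0.142, -0.0, -0.0]
force: [1.2, -0.3, -0.5]
finger_gap: 0.998
gripper_force: 0.0
```

>>> {"name": "apply_moves", "arguments": {"claw": [1, 1, 1, 1, 1], "travel": [[0.032, -0.031, 0], [0.063, -0.062, 0], [0.094, -0.093, 0], [0.126, -0.124, 0], [0.157, -0.154, 0]], "turn": [[0, 0, 0], [0, 0, 0], [0, 0, 0], [0, 0, 0], [0, 0, 0]]}}

```text
t: 2.18
tcp_pos: [0.6056, 0.1691, 0.2452]
tool_rot: [0.99, 0.142, -0.001, -0.0]
force: [-0.2, -0.6, 0.2]
finger_gap: 0.997
gripper_force: 0.0
```

>>> {"name": "apply_moves", "arguments": {"claw": [1, 1, 1, 1, 1], "travel": [[0, 0, 0.04], [0, 0, 0.08], [0, 0, 0.12], [0, 0, 0.16], [0, 0, 0.2]], "turn": [[0, 0, 0], [0, 0, 0], [0, 0, 0], [0, 0, 0], [0, 0, 0]]}}

```text
t: 2.6
tcp_pos: [0.6049, 0.1674, 0.084]
tool_rot: [0.99, 0.142, -0.0, 0.0]
force: [0.5, 0.3, -0.2]
finger_gap: 1.004
gripper_force: 0.0
```

>>> {"name": "apply_moves", "arguments": {"claw": [1, 1, 1, -1, -1], "travel": [[0, 0, 0.03], [0, 0, 0.06], [0, 0, 0.085], [0, 0, 0.085], [0, 0, 0.085]], "turn": [[0, 0, 0], [0, 0, 0], [0, 0, 0], [0, 0, 0], [0, 0, 0]], "newtons": 35}}

```text
t: 3.02
tcp_pos: [0.6042, 0.1671, 0.0165]
tool_rot: [0.99, 0.141, -0.002, -0.0]
force: [-0.3, -0.3, 0.3]
finger_gap: 0.751
gripper_force: 0.0
```

>>> {"name": "apply_moves", "arguments": {"claw": [-1, -1, -1, -1, -1], "travel": [[0, 0, 0], [0, 0, 0], [0, 0, 0], [0, 0, 0], [0, 0, 0]], "turn": [[0, 0, 0], [0, 0, 0], [0, 0, 0], [0, 0, 0], [0, 0, 0]]}}

```text
t: 3.43
tcp_pos: [0.606, 0.1673, 0.0189]
tool_rot: [0.99, 0.141, 0.001, 0.0]
force: [-0.4, 0.7, 1.2]
finger_gap: 0.01
gripper_force: 0.0
```

>>> {"name": "apply_moves", "arguments": {"claw": [-1, -1, -1, -1, -1], "travel": [[0, 0, 0], [0, 0, 0], [0, 0, 0], [0, 0, 0], [0, 0, 0]], "turn": [[0, 0, 0], [0, 0, 0], [0, 0, 0], [0, 0, 0], [0, 0, 0]]}}

```text
t: 3.85
tcp_pos: [0.6054, 0.1672, 0.0178]
tool_rot: [0.99, 0.141, -0.0, 0.0]
force: [-0.6, -0.1, 0.3]
finger_gap: 0.0
gripper_force: 0.0
```

```bash
python3 - <<'E'
from station import manip
from h import *
a=manip.snapshot("top");b=manip.snapshot("side")
np.savez("top1.npz",**a);np.savez("side1.npz",**b)
A=cv2.resize(a["pixels"][120:260,140:270,::-1],None,fx=3,fy=3)
u,v=map(int,proj(b,[.605,.169,.02]));print(u,v,proj(a,[.605,.169,.05]))
B=cv2.resize(b["pixels"][v-70:v+70,max(u-65,0):u+65,::-1],None,fx=3,fy=3)
o=np.hstack([A,B]);cv2.imwrite("pics/c1.png",o)
E
```

```text
191 247 [191.21002654 169.61804957]
```

View pics/c1.png

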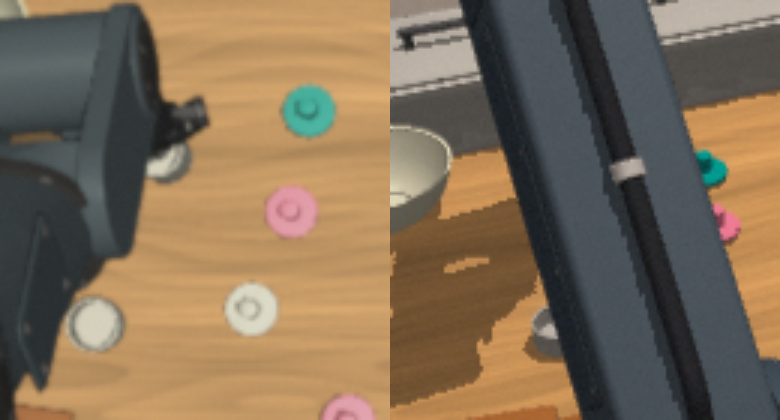

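```bash
python3 - <<'E'
from station import manip
from h import *
a=np.load("top1.npz");b=np.load("side1.npz")
o=np.hstack([cv2.resize(a["pixels"][...,::-1],(400,300)),cv2.resize(b["pixels"][...,::-1],(400,300))]);cv2.imwrite("pics/c2.png",o)
P=cloud(a)
for u,v in [(208,155),(204,158),(197,172),(196,175),(200,160),(185,160)]: print((u,v),P[v,u].round(3))
print(manip.sense())
E
```

```text
(208, 155) [0.656 0.133 0.001]
(204, 158) [0.619 0.116 0.146]
(197, 172) [0.606 0.163 0.003]
(196, 175) [0.597 0.165 0.004]
(200, 160) [0.613 0.125 0.151]
(185, 160) [0.569 0.107 0.382]
{'t': 3.95, 'q': array([9.18160619e-02, 7.60868698e-01, 1.54865564e+00, 4.13172078e-05,
       8.32220674e-01, 1.37884188e+00]), 'qd': array([-7.69226880e-05,  4.23024089e-05, -4.26505481e-04,  2.66256570e-04,
       -9.30233830e-04,  1.68988613e-03]), 'tau': array([ 9.52176561e-04, -4.80662298e+01, -1.18972054e+01, -4.11604856e-05,
        1.33649948e-03, -1.89622824e-06]), 'tcp_pos': array([0.60538781, 0.16722083, 0.01774404]), 'tool_rot': array([ 9.89953126e-01,  1.41395905e-01, -7.53180626e-05, -1.90679304e-05]), 'force': array([-0.39689349, -0.22051921,  0.36815556]), 'ft_torque': array([-0.0007886 ,  0.0327838 , -0.00283507]), 'gripper_force': 0.0, 'finger_gap': -0.00020488696814558203}
```

View pics/c2.png

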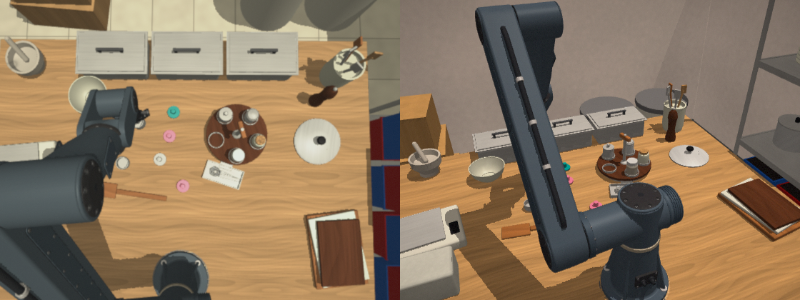

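```bash
python3 - <<'E'
from h import *
a=np.load("top0.npz");b=np.load("side0.npz")
T=np.array([.175,-.599,.193])
for d in (0,.02,.06,.1,.15): print(d,proj(b,T+[0,0,d]).round(),proj(a,T+[0,0,d]).round())
c=np.cos(np.radians(16.3));s=np.sin(np.radians(16.3))
for k in(-.05,.05): print(k,proj(b,T+[s*k,-c*k,.03]).round())
P=cloud(b)
for v in range(90,225,8): print(v,[(u,*P[v,u].round(2)) for u in range(500,560,5) if .05<P[v,u,2]<.45 and abs(P[v,u,1]+.6)<.15][:6])
cv2.imwrite("pics/c3.png",cv2.resize(b["pixels"][70:230,440:560,::-1],None,fx=3.5,fy=3.5))
E
```

```text
0 [510. 224.] [508. 348.]
0.02 [512. 218.] [514. 350.]
0.06 [515. 205.] [525. 356.]
0.1 [519. 191.] [537. 362.]
0.15 [525. 174.] [554. 370.]
-0.05 [501. 221.]
0.05 [523. 208.]
90 []
98 []
106 []
114 []
122 []
130 []
138 [(520, np.float64(0.19), np.float64(-0.57), np.float64(0.44)), (525, np.float64(0.17), np.float64(-0.56), np.float64(0.45)), (530, np.float64(0.17), np.float64(-0.57), np.float64(0.45))]
146 [(520, np.float64(0.18), np.float64(-0.56), np.float64(0.42)), (525, np.float64(0.17), np.float64(-0.57), np.float64(0.43)), (530, np.float64(0.16), np.float64(-0.57), np.float64(0.43)), (535, np.float64(0.15), np.float64(-0.58), np.float64(0.43)), (540, np.float64(0.14), np.float64(-0.58), np.float64(0.44)), (545, np.float64(0.14), np.float64(-0.6), np.float64(0.43))]
154 [(515, np.float64(0.19), np.float64(-0.56), np.float64(0.4)), (520, np.float64(0.18), np.float64(-0.57), np.float64(0.4)), (525, np.float64(0.17), np.float64(-0.57), np.float64(0.41)), (530, np.float64(0.16), np.float64(-0.58), np.float64(0.41)), (535, np.float64(0.15), np.float64(-0.58), np.float64(0.41)), (540
[... 1627 characters left out ...]
), (505, np.float64(0.17), np.float64(-0.55), np.float64(0.3)), (510, np.float64(0.15), np.float64(-0.54), np.float64(0.31)), (515, np.float64(0.15), np.float64(-0.56), np.float64(0.31)), (525, np.float64(0.19), np.float64(-0.64), np.float64(0.27)), (530, np.float64(0.18), np.float64(-0.64), np.float64(0.27))]
202 [(505, np.float64(0.15), np.float64(-0.53), np.float64(0.29)), (510, np.float64(0.15), np.float64(-0.55), np.float64(0.29)), (525, np.float64(0.18), np.float64(-0.64), np.float64(0.25))]
210 [(500, np.float64(0.17), np.float64(-0.55), np.float64(0.25)), (505, np.float64(0.16), np.float64(-0.55), np.float64(0.26)), (510, np.float64(0.15), np.float64(-0.56), np.float64(0.26))]
218 []
```

View pics/c3.png

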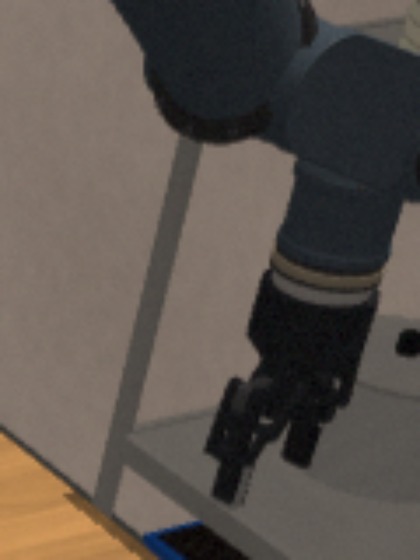

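The picture shows the left fingertip at about (507,213) and the right at (525,203), which puts the tips roughly 35 mm higher than the reported TCP implies. I'll check that by touching the counter gently at a free spot.

>>> {"name": "apply_moves", "arguments": {"claw": [-1, -1, -1, -1, -1], "travel": [[0, 0, -0.05], [0, 0, -0.1], [-0.039, -0.011, -0.1], [-0.078, -0.023, -0.1], [-0.078, -0.023, -0.05]], "turn": [[0, 0, 0], [0, 0, 0], [0, 0, 0], [0, 0, 0], [0, 0, 0]]}}

```text
t: 4.37
tcp_pos: [0.5392, 0.1685, 0.0644]
tool_rot: [0.99, 0.142, 0.004, -0.0]
force: [0.1, -0.5, -0.6]
finger_gap: -0.004
gripper_force: 0.0
```

>>> {"name": "apply_moves", "arguments": {"claw": [-1, -1, -1, -1, -1], "travel": [[0, 0, 0.025], [0, 0, 0.05], [0, 0, 0.055], [0, 0, 0.055], [0, 0, 0.055]], "turn": [[0, 0, 0], [0, 0, 0], [0, 0, 0], [0, 0, 0], [0, 0, 0]]}}

```text
t: 4.78
tcp_pos: [0.5409, 0.1675, 0.0142]
tool_rot: [0.99, 0.141, 0.0, -0.0]
force: [0.7, 0.4, 0.2]
finger_gap: -0.0
gripper_force: 0.0
```

```bash
python3 - <<'E'
from station import manip
from h import *
a=manip.snapshot("top");np.savez("top2.npz",**a);P=cloud(a);z=P[...,2]
print(manip.sense()["tcp_pos"])
m=(abs(P[...,0]-.54)<.06)&(abs(P[...,1]-.167)<.08)&(z>.01)&(z<.3)
q=P[m];print(len(q),q[np.argsort(q[:,2])][:12].round(3))
b=manip.snapshot("side");np.savez("side2.npz",**b);print(proj(b,[.54,.167,.015]))
E
```

```text
[0.54138987 0.16750502 0.0146761 ]
262 [[0.481 0.094 0.01 ]
 [0.588 0.153 0.01 ]
 [0.593 0.147 0.012]
 [0.593 0.149 0.014]
 [0.599 0.146 0.014]
 [0.596 0.146 0.015]
 [0.584 0.157 0.015]
 [0.589 0.151 0.021]
 [0.586 0.153 0.021]
 [0.583 0.158 0.023]
 [0.594 0.147 0.025]
 [0.585 0.155 0.026]]
[197.49457333 261.61917098]
```

Now stepping down in 8 mm increments and watching the force.

>>> {"name": "apply_moves", "arguments": {"claw": [-1, -1, -1], "travel": [[0, 0, 0.01], [0, 0, 0.01], [0, 0, 0.01]], "turn": [[0, 0, 0], [0, 0, 0], [0, 0, 0]]}}

```text
t: 5.13
tcp_pos: [0.5403, 0.1674, 0.0059]
tool_rot: [0.99, 0.141, -0.0, -0.0]
force: [1.1, 0.4, -0.3]
finger_gap: 0.004
gripper_force: 0.0
```

>>> {"name": "apply_moves", "arguments": {"claw": [-1, -1, -1], "travel": [[0, 0, 0.004], [0, 0, 0.004], [0, 0, 0.004]], "turn": [[0, 0, 0], [0, 0, 0], [0, 0, 0]]}}

```text
t: 5.38
tcp_pos: [0.5402, 0.1674, 0.0025]
tool_rot: [0.99, 0.141, -0.0, -0.0]
force: [0.2, -0.1, 0.8]
finger_gap: -0.003
gripper_force: 0.0
```

>>> {"name": "apply_moves", "arguments": {"claw": [-1, -1, -1], "travel": [[0, 0, 0.004], [0, 0, 0.004], [0, 0, 0.004]], "turn": [[0, 0, 0], [0, 0, 0], [0, 0, 0]]}}

```text
t: 5.63
tcp_pos: [0.5402, 0.1674, -0.0008]
tool_rot: [0.99, 0.141, -0.0, -0.0]
force: [-0.4, 1.1, -0.2]
finger_gap: 0.001
gripper_force: 0.0
```

>>> {"name": "apply_moves", "arguments": {"claw": [-1, -1, -1], "travel": [[0, 0, 0.004], [0, 0, 0.008], [0, 0, 0.008]], "turn": [[0, 0, 0], [0, 0, 0], [0, 0, 0]]}}

```text
t: 5.88
tcp_pos: [0.5399, 0.1673, -0.0077]
tool_rot: [0.99, 0.141, -0.001, -0.0]
force: [0.6, 0.1, -0.4]
finger_gap: -0.003
gripper_force: 0.0
```

>>> {"name": "apply_moves", "arguments": {"claw": [-1, -1, -1], "travel": [[0, 0, 0.004], [0, 0, 0.004], [0, 0, 0.004]], "turn": [[0, 0, 0], [0, 0, 0], [0, 0, 0]]}}

```text
t: 6.13
tcp_pos: [0.5402, 0.1674, -0.0104]
tool_rot: [0.99, 0.141, -0.0, -0.0]
force: [-1.2, -0.1, -0.4]
finger_gap: 0.001
gripper_force: 0.0
```

```bash
python3 - <<'E'
from station import manip
from h import *
s=manip.sense();print(s["tcp_pos"],s["force"],s["tau"])
E
```

```text
[ 0.54020537  0.1673929  -0.01043687] [-1.21565118 -0.12487996 -0.37792732] [-8.89239163e-03 -4.42794907e+01 -8.45594287e+00 -3.93326482e-04
 -1.42498007e-03 -7.46061517e-06]
```

>>> {"name": "apply_moves", "arguments": {"claw": [-1, -1, -1], "travel": [[0, 0, 0.004], [0, 0, 0.008], [0, 0, 0.008]], "turn": [[0, 0, 0], [0, 0, 0], [0, 0, 0]]}}

```text
t: 6.38
tcp_pos: [0.5399, 0.1674, -0.0172]
tool_rot: [0.99, 0.141, -0.001, -0.0]
force: [-0.2, -0.8, 0.5]
finger_gap: -0.003
gripper_force: 0.0
```

>>> {"name": "apply_moves", "arguments": {"claw": [-1, -1, -1], "travel": [[0, 0, 0.004], [0, 0, 0.004], [0, 0, 0.004]], "turn": [[0, 0, 0], [0, 0, 0], [0, 0, 0]]}}

```text
t: 6.63
tcp_pos: [0.5402, 0.1674, -0.02]
tool_rot: [0.99, 0.141, -0.0, -0.0]
force: [0.4, -0.0, 0.4]
finger_gap: -0.001
gripper_force: 0.0
```

>>> {"name": "apply_moves", "arguments": {"claw": [-1, -1, -1], "travel": [[0, 0, 0.003], [0, 0, 0.003], [0, 0, 0.003]], "turn": [[0, 0, 0], [0, 0, 0], [0, 0, 0]]}}

```text
t: 6.88
tcp_pos: [0.5403, 0.1674, -0.0223]
tool_rot: [0.99, 0.141, -0.0, 0.0]
force: [0.2, 0.7, -1.2]
finger_gap: 0.003
gripper_force: 0.0
```

>>> {"name": "apply_moves", "arguments": {"claw": [-1, -1, -1], "travel": [[0, 0, 0.004], [0, 0, 0.006], [0, 0, 0.006]], "turn": [[0, 0, 0], [0, 0, 0], [0, 0, 0]]}}

```text
t: 7.13
tcp_pos: [0.5401, 0.1674, -0.0274]
tool_rot: [0.99, 0.141, -0.0, -0.0]
force: [-0.6, -0.6, 0.0]
finger_gap: 0.0
gripper_force: 0.0
```

>>> {"name": "apply_moves", "arguments": {"claw": [-1, -1, -1], "travel": [[0, 0, 0.003], [0, 0, 0.003], [0, 0, 0.003]], "turn": [[0, 0, 0], [0, 0, 0], [0, 0, 0]]}}

```text
t: 7.38
tcp_pos: [0.5402, 0.1674, -0.0295]
tool_rot: [0.99, 0.141, -0.0, -0.0]
force: [0.0, -0.2, -0.4]
finger_gap: 0.003
gripper_force: 0.0
```

>>> {"name": "apply_moves", "arguments": {"claw": [-1, -1, -1], "travel": [[0, 0, 0.003], [0, 0, 0.003], [0, 0, 0.003]], "turn": [[0, 0, 0], [0, 0, 0], [0, 0, 0]]}}

```text
t: 7.63
tcp_pos: [0.5403, 0.1674, -0.0319]
tool_rot: [0.99, 0.141, -0.0, -0.0]
force: [-0.9, 0.4, -0.0]
finger_gap: -0.0
gripper_force: 0.0
```

>>> {"name": "apply_moves", "arguments": {"claw": [-1, -1, -1], "travel": [[0, 0, 0.003], [0, 0, 0.003], [0, 0, 0.003]], "turn": [[0, 0, 0], [0, 0, 0], [0, 0, 0]]}}

```text
t: 7.88
tcp_pos: [0.5402, 0.1674, -0.0343]
tool_rot: [0.99, 0.141, -0.0, -0.0]
force: [0.5, -0.0, 0.5]
finger_gap: 0.001
gripper_force: 0.0
```

>>> {"name": "apply_moves", "arguments": {"claw": [-1, -1, -1], "travel": [[0, 0, 0.003], [0, 0, 0.003], [0, 0, 0.003]], "turn": [[0, 0, 0], [0, 0, 0], [0, 0, 0]]}}

```text
t: 8.13
tcp_pos: [0.5403, 0.1674, -0.0367]
tool_rot: [0.99, 0.141, -0.0, -0.0]
force: [-0.7, -0.1, -0.5]
finger_gap: 0.002
gripper_force: 0.0
```

>>> {"name": "apply_moves", "arguments": {"claw": [-1, -1, -1], "travel": [[0, 0, 0.003], [0, 0, 0.003], [0, 0, 0.003]], "turn": [[0, 0, 0], [0, 0, 0], [0, 0, 0]]}}

```text
t: 8.38
tcp_pos: [0.5406, 0.1675, -0.0374]
tool_rot: [0.99, 0.142, 0.0, 0.0]
force: [-1.9, 0.0, 10.8]
finger_gap: 0.002
gripper_force: 5.6
```

```bash
python3 - <<'E'
from h import *
b=np.load("side0.npz");P=cloud(b)
for lo,hi in((.355,.38),(.38,.40),(.40,.42)):
    m=(P[...,2]>lo)&(P[...,2]<hi)&(np.hypot(P[...,0]-.175,P[...,1]+.6)<.08)
    X=P[m][:,:2]; k=np.linalg.lstsq(np.c_[2*X,np.ones(len(X))],(X**2).sum(1),rcond=None)[0]
    print(len(X),k[:2],np.sqrt(k[2]+k[:2]@k[:2]))
m=(P[...,2]>.235)&(P[...,2]<.29)&(np.hypot(P[...,0]-.175,P[...,1]+.6)<.1)
q=P[m]; e=np.array([-.28,.96]); t=(q[:,:2]-[.175,-.6])@e; n=(q[:,:2]-[.175,-.6])@[.96,.28]
for k in(t>0,t<0): print(k.sum(),t[k].min(),t[k].max(),n[k].min(),n[k].max(),q[k][:,2].min())
E
```

```text
275 [ 0.1746917 -0.5967987] 0.03556153450600998
264 [ 0.17459704 -0.59690858] 0.03583458037391123
283 [ 0.17461965 -0.59758594] 0.03274321817225186
126 0.03856266838838708 0.07030684451063733 -0.012456474937642759 0.014624146594491554 0.24321828360426784
145 -0.07157628349237287 -0.03582725492083509 -0.01205206365559532 0.013755184379848438 0.2429209051685964
```

>>> {"name": "apply_moves", "arguments": {"claw": [-1, -1, 1, 1, 1], "travel": [[0, 0, -0.05], [0, 0, -0.1], [0, 0, -0.15], [0.039, 0.011, -0.15], [0.078, 0.023, -0.15]], "turn": [[0, 0, 0], [0, 0, 0], [0, 0, 0], [0, 0, 0], [0, 0, 0]]}}

```text
t: 8.8
tcp_pos: [0.6065, 0.1679, 0.0849]
tool_rot: [0.99, 0.142, 0.002, 0.0]
force: [1.4, 1.1, -1.0]
finger_gap: 0.417
gripper_force: 0.0
```

>>> {"name": "apply_moves", "arguments": {"claw": [1, 1, 1, 1, 1], "travel": [[0, 0, 0], [0, -0.002, 0.03], [0, -0.002, 0.07], [0, -0.002, 0.11], [0, -0.002, 0.125]], "turn": [[0, 0, 0], [0, 0, 0], [0, 0, 0], [0, 0, 0], [0, 0, 0]]}}

```text
t: 9.22
tcp_pos: [0.6012, 0.1683, -0.0232]
tool_rot: [0.99, 0.141, -0.004, -0.0]
force: [-0.6, 0.8, -0.8]
finger_gap: 0.999
gripper_force: 0.0
```

>>> {"name": "apply_moves", "arguments": {"claw": [-1, -1, -1, -1, -1], "travel": [[0, 0, 0], [0, 0, 0], [0, 0, 0], [0, 0, 0], [0, 0, 0]], "turn": [[0, 0, 0], [0, 0, 0], [0, 0, 0], [0, 0, 0], [0, 0, 0]], "newtons": 35}}

```text
t: 9.63
tcp_pos: [0.6065, 0.169, -0.0171]
tool_rot: [0.99, 0.141, 0.002, 0.0]
force: [0.2, -0.7, 1.2]
finger_gap: 0.578
gripper_force: 36.8
```

>>> {"name": "apply_moves", "arguments": {"claw": [-1, -1, -1], "travel": [[0, 0, 0], [0, 0, 0], [0, 0, 0]], "turn": [[0, 0, 0], [0, 0, 0], [0, 0, 0]]}}

```text
t: 9.88
tcp_pos: [0.6065, 0.169, -0.0172]
tool_rot: [0.99, 0.141, 0.002, 0.0]
force: [0.6, 0.4, 6.8]
finger_gap: 0.582
gripper_force: 37.2
```

>>> {"name": "apply_moves", "arguments": {"claw": [-1, -1, -1, -1], "travel": [[0, 0, -0.03], [0, 0, -0.075], [0, 0, -0.12], [0, 0, -0.163]], "turn": [[0, 0, 0], [0, 0, 0], [0, 0, 0], [0, 0, 0]]}}

```text
t: 10.22
tcp_pos: [0.6041, 0.1685, 0.1124]
tool_rot: [0.99, 0.141, -0.001, 0.0]
force: [0.4, -1.0, -2.1]
finger_gap: 0.579
gripper_force: 37.5
```

>>> {"name": "apply_moves", "arguments": {"claw": [-1, -1, -1, -1, -1], "travel": [[-0.015, 0.025, 0], [-0.035, 0.06, 0], [-0.055, 0.1, 0], [-0.075, 0.135, 0], [-0.094, 0.17, 0]], "turn": [[0, 0, 0], [0, 0, 0], [0, 0, 0], [0, 0, 0], [0, 0, 0]]}}

```text
t: 10.63
tcp_pos: [0.5696, 0.0159, 0.1114]
tool_rot: [0.99, 0.142, -0.0, 0.0]
force: [-0.8, -0.4, -1.1]
finger_gap: 0.579
gripper_force: 37.5
```

>>> {"name": "apply_moves", "arguments": {"claw": [-1, -1, -1, -1, -1], "travel": [[-0.022, 0.04, 0], [-0.045, 0.08, 0], [-0.065, 0.12, 0], [-0.085, 0.15, 0], [-0.094, 0.169, 0]], "turn": [[0, 0, 0], [0, 0, 0], [0, 0, 0], [0, 0, 0], [0, 0, 0]]}}

```text
t: 11.05
tcp_pos: [0.5348, -0.1367, 0.1112]
tool_rot: [0.99, 0.14, -0.001, 0.0]
force: [-0.4, 0.2, -2.3]
finger_gap: 0.583
gripper_force: 37.5
```

>>> {"name": "apply_moves", "arguments": {"claw": [-1, -1, -1], "travel": [[0, 0, 0], [0, 0, 0], [0, 0, 0]], "turn": [[0, 0, 0], [0, 0, 0], [0, 0, 0]]}}

```text
t: 11.3
tcp_pos: [0.5361, -0.1329, 0.1113]
tool_rot: [0.99, 0.141, -0.0, -0.0]
force: [-0.0, 0.7, -2.9]
finger_gap: 0.581
gripper_force: 37.5
```

```bash
python3 - <<'E'
from station import manip
from h import *
s=manip.sense();print(s["tcp_pos"],s["force"])
a=manip.snapshot("top");b=manip.snapshot("side");np.savez("top3.npz",**a);np.savez("side3.npz",**b)
u,v=map(int,proj(b,[.54,-.17,.08])); print(u,v)
o=np.hstack([cv2.resize(a["pixels"][135:275,270:400,::-1],(390,420)),cv2.resize(b["pixels"][v-70:v+70,u-65:u+65,::-1],(390,420))]);cv2.imwrite("pics/c4.png",o)
plan(s["tcp_pos"],16.26,[.538,-.1337,.113])
E
```

```text
[ 0.53613269 -0.13293437  0.11126   ] [-0.00557389  0.74552507 -2.886555  ]
303 220
  plan [ 0.002   0.0016 -0.0022] rows 0.1
```

View pics/c4.png

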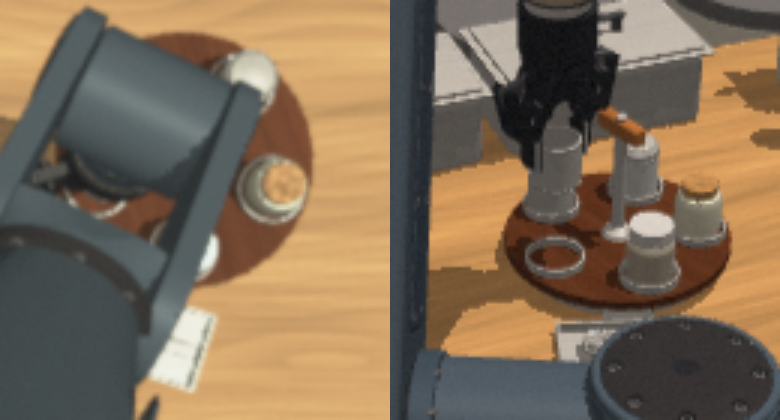

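```bash
python3 - <<'E'
from h import *
b=np.load("side3.npz");P=cloud(b)
print(ray(b,293,235.7,.039),ray(b,294,197.7,.1785))
g=b["pixels"].astype(int).min(-1);v,u=np.mgrid[:420,:560]
# ring: z between .034-.044 near
m=(g>110)&(np.hypot(u-293,(v-235.7)*1.5)<13)
X=np.array([ray(b,x,y,.037) for x,y in zip(u[m],v[m])])[:,:2]
k=np.linalg.lstsq(np.c_[2*X,np.ones(len(X))],(X**2).sum(1),rcond=None)[0];print("ring",k[:2],np.sqrt(k[2]+k[:2]@k[:2]),len(X))
m=(P[...,2]>.135)&(P[...,2]<.15)&(np.hypot(P[...,0]-.536,P[...,1]+.133)<.035)
X=P[m][:,:2];k=np.linalg.lstsq(np.c_[2*X,np.ones(len(X))],(X**2).sum(1),rcond=None)[0];print("pot",k[:2],np.sqrt(k[2]+k[:2]@k[:2]),len(X))
c,h,*_=frame(b);print("handle",c,h)
E
```

```text
[ 0.52884683 -0.13009231  0.039     ] [ 0.52361964 -0.12961103  0.1785    ]
ring [ 0.53822138 -0.13286438] 0.029361495279329096 23
pot [ 0.53672624 -0.13157426] 0.02520766442170892 72
handle [ 0.55388803 -0.20864537] -70.65835904240855
```

>>> {"name": "apply_moves", "arguments": {"claw": [-1, -1, -1, -1, -1], "travel": [[0.0015, 0.002, 0.03], [0.0015, 0.002, 0.06], [0.0015, 0.002, 0.085], [0.0015, 0.002, 0.1], [0.0015, 0.002, 0.105]], "turn": [[0, 0, 0], [0, 0, 0], [0, 0, 0], [0, 0, 0], [0, 0, 0]]}}

```text
t: 11.82
tcp_pos: [0.5368, -0.1329, 0.0253]
tool_rot: [0.99, 0.142, -0.002, -0.001]
force: [0.2, -0.1, -2.9]
finger_gap: 0.584
gripper_force: 37.5
```

>>> {"name": "apply_moves", "arguments": {"claw": [-1, -1, -1, -1], "travel": [[0, 0, 0.005], [0, 0, 0.01], [0, 0, 0.014], [0, 0, 0.014]], "turn": [[0, 0, 0], [0, 0, 0], [0, 0, 0], [0, 0, 0]]}}

```text
t: 12.15
tcp_pos: [0.5383, -0.1347, 0.0164]
tool_rot: [0.99, 0.142, 0.0, 0.0]
force: [-0.3, 0.5, -1.8]
finger_gap: 0.576
gripper_force: 37.5
```

>>> {"name": "apply_moves", "arguments": {"claw": [-1, -1], "travel": [[0, 0, 0.003], [0, 0, 0.003]], "turn": [[0, 0, 0], [0, 0, 0]]}}

```text
t: 12.32
tcp_pos: [0.5381, -0.1348, 0.014]
tool_rot: [0.99, 0.141, 0.0, -0.0]
force: [-0.1, -0.3, -2.6]
finger_gap: 0.579
gripper_force: 37.5
```

```bash
python3 - <<'E'
from station import manip
from h import *
s=manip.sense();print(s["tcp_pos"],s["force"])
b=manip.snapshot("side");np.savez("side4.npz",**b)
cv2.imwrite("pics/c5.png",cv2.resize(b["pixels"][160:290,230:370,::-1],None,fx=4,fy=4))
E
```

```text
[ 0.53809197 -0.13478838  0.01399047] [-0.09690937 -0.28466431 -2.55805222]
```

View pics/c5.png

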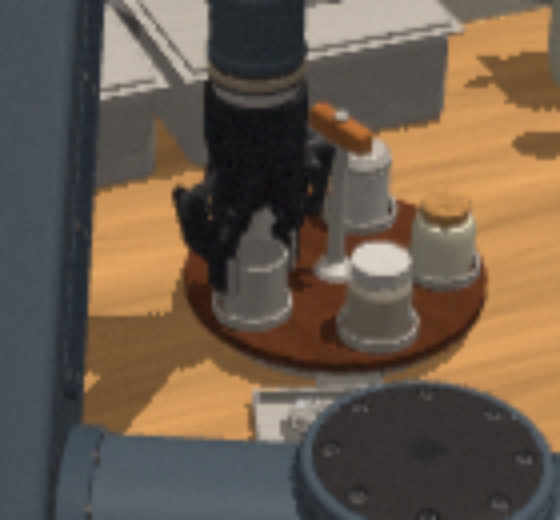

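The picture shows the pot standing inside the ring at crop (253,300), clear of the neighbouring jars. Next I set it down, release and go for the tier.

>>> {"name": "apply_moves", "arguments": {"claw": [-1, -1, -1], "travel": [[0, 0, 0.002], [0, 0, 0.002], [0, 0, 0.002]], "turn": [[0, 0, 0], [0, 0, 0], [0, 0, 0]]}}

```text
t: 12.62
tcp_pos: [0.5382, -0.1348, 0.0128]
tool_rot: [0.99, 0.141, 0.0, -0.0]
force: [-2.1, 1.5, 3.9]
finger_gap: 0.583
gripper_force: 38.0
```

>>> {"name": "apply_moves", "arguments": {"claw": [0.6, 0.6, 0.6, 0.6, 0.6], "travel": [[0, 0, 0], [0, 0, 0], [0, 0, 0], [0, 0, 0], [0, 0, 0]], "turn": [[0, 0, 0], [0, 0, 0], [0, 0, 0], [0, 0, 0], [0, 0, 0]]}}

```text
t: 13.03
tcp_pos: [0.5383, -0.1351, 0.0122]
tool_rot: [0.99, 0.141, 0.0, 0.0]
force: [1.1, 0.5, 0.1]
finger_gap: 0.799
gripper_force: 0.0
```

>>> {"name": "apply_moves", "arguments": {"claw": [0.6, 0.6, 0.6, 0.6, 0.6], "travel": [[0, 0, -0.01], [0, 0, -0.03], [0, 0, -0.07], [0, 0, -0.12], [0, 0, -0.165]], "turn": [[0, 0, 0], [0, 0, 0], [0, 0, 0], [0, 0, 0], [0, 0, 0]]}}

```text
t: 13.45
tcp_pos: [0.5377, -0.1347, 0.146]
tool_rot: [0.99, 0.141, -0.0, -0.0]
force: [0.5, -0.4, -0.8]
finger_gap: 0.801
gripper_force: 0.0
```

```bash
python3 - <<'E'
from station import manip
from h import *
s=manip.sense();p=s["tcp_pos"];print(p)
plan(p,16.26,[.446,.2285,p[2]])
E
```

```text
[ 0.53772749 -0.13473567  0.14600238]
  plan [ 0.0171 -0.468  -0.    ] rows 9.0
```

>>> {"name": "apply_moves", "arguments": {"claw": [1, 1, 1, 1, 1], "travel": [[0.002, -0.045, 0], [0.004, -0.095, 0], [0.006, -0.145, 0], [0.008, -0.19, 0], [0.009, -0.234, 0]], "turn": [[0, 0, 0], [0, 0, 0], [0, 0, 0], [0, 0, 0], [0, 0, 0]]}}

```text
t: 13.87
tcp_pos: [0.492, 0.0484, 0.145]
tool_rot: [0.99, 0.141, 0.001, 0.0]
force: [0.6, 0.2, -0.7]
finger_gap: 1.0
gripper_force: 0.0
```

>>> {"name": "apply_moves", "arguments": {"claw": [1, 1, 1, 1, 1], "travel": [[0.002, -0.05, 0], [0.004, -0.1, 0], [0.006, -0.15, 0], [0.008, -0.2, 0], [0.008, -0.234, 0]], "turn": [[0, 0, 0], [0, 0, 0], [0, 0, 0], [0, 0, 0], [0, 0, 0]]}}

```text
t: 14.28
tcp_pos: [0.4452, 0.2313, 0.1449]
tool_rot: [0.99, 0.142, 0.0, -0.0]
force: [0.6, -0.6, -0.4]
finger_gap: 1.0
gripper_force: 0.0
```

>>> {"name": "apply_moves", "arguments": {"claw": [1, 1, 1, 1, 1], "travel": [[0, 0, 0.04], [0, 0, 0.08], [0, 0, 0.12], [0, 0, 0.15], [0, 0, 0.17]], "turn": [[0, 0, 0], [0, 0, 0], [0, 0, 0], [0, 0, 0], [0, 0, 0]]}}

```text
t: 14.7
tcp_pos: [0.4452, 0.2282, 0.0065]
tool_rot: [0.99, 0.142, -0.001, 0.0]
force: [-0.4, -0.5, -0.2]
finger_gap: 0.999
gripper_force: 0.0
```

>>> {"name": "apply_moves", "arguments": {"claw": [1, 1, 1, 1], "travel": [[0, 0, 0.02], [0, 0, 0.04], [0, 0, 0.05], [0, 0, 0.05]], "turn": [[0, 0, 0], [0, 0, 0], [0, 0, 0], [0, 0, 0]]}}

```text
t: 15.03
tcp_pos: [0.4455, 0.2281, -0.0329]
tool_rot: [0.99, 0.141, -0.001, 0.0]
force: [0.3, 0.6, -1.0]
finger_gap: 0.997
gripper_force: 0.0
```

```bash
python3 - <<'E'
from station import manip
from h import *
s=manip.sense();p=s["tcp_pos"];print(p)
plan(p,16.26,[.446,.2285,-.035])
a=manip.snapshot("top");np.savez("top5.npz",**a);b=manip.snapshot("side");np.savez("side5.npz",**b)
for s_ in(a,b):
    c,h,P,z,r=frame(s_);print("handle",c,h)
    m=(z>.068)&(z<.085)&(np.hypot(P[...,0]-.538,P[...,1]+.134)<.034);print(m.sum(),cv2.minEnclosingCircle(P[m][:,:2].astype(np.float32)))
E
```

```text
[ 0.44553019  0.22807422 -0.03289931]
  plan [ 0.0007 -0.0003  0.0026] rows 0.1
handle [ 0.55915513 -0.21333817] -73.61065598216673
74 ((0.5375896692276001, -0.13574494421482086), 0.02487587369978428)
handle [ 0.55493076 -0.20901735] -70.87482170425876
118 ((0.5383193492889404, -0.1302344799041748), 0.030672714114189148)
```

>>> {"name": "apply_moves", "arguments": {"claw": [-1, -1, -1, -1, -1], "travel": [[0, 0, 0], [0, 0, 0], [0, 0, 0], [0, 0, 0], [0, 0, 0]], "turn": [[0, 0, 0], [0, 0, 0], [0, 0, 0], [0, 0, 0], [0, 0, 0]], "newtons": 35}}

```text
t: 15.55
tcp_pos: [0.447, 0.2286, -0.0306]
tool_rot: [0.99, 0.141, 0.001, -0.0]
force: [-0.8, 0.4, 5.3]
finger_gap: 0.571
gripper_force: 35.5
```

>>> {"name": "apply_moves", "arguments": {"claw": [-1, -1, -1], "travel": [[0, 0, 0], [0, 0, 0], [0, 0, 0]], "turn": [[0, 0, 0], [0, 0, 0], [0, 0, 0]]}}

```text
t: 15.8
tcp_pos: [0.4469, 0.2286, -0.0306]
tool_rot: [0.99, 0.141, 0.001, -0.0]
force: [-0.1, 0.1, 4.9]
finger_gap: 0.569
gripper_force: 35.5
```

>>> {"name": "apply_moves", "arguments": {"claw": [-1, -1, -1, -1, -1], "travel": [[0, 0, -0.03], [0, 0, -0.075], [0, 0, -0.12], [0, 0, -0.165], [0, 0, -0.19]], "turn": [[0, 0, 0], [0, 0, 0], [0, 0, 0], [0, 0, 0], [0, 0, 0]]}}

```text
t: 16.22
tcp_pos: [0.4478, 0.2288, 0.1241]
tool_rot: [0.99, 0.142, 0.003, -0.0]
force: [-0.1, 0.3, -0.8]
finger_gap: 0.568
gripper_force: 37.1
```

>>> {"name": "apply_moves", "arguments": {"claw": [-1, -1, -1, -1, -1], "travel": [[-0.002, 0.045, 0], [-0.004, 0.095, 0], [-0.006, 0.145, 0], [-0.008, 0.19, 0], [-0.008, 0.234, 0]], "turn": [[0, 0, 0], [0, 0, 0], [0, 0, 0], [0, 0, 0], [0, 0, 0]]}}

```text
t: 16.63
tcp_pos: [0.4922, 0.0452, 0.1207]
tool_rot: [0.99, 0.141, 0.0, 0.0]
force: [0.0, 0.9, -0.6]
finger_gap: 0.567
gripper_force: 37.1
```

>>> {"name": "apply_moves", "arguments": {"claw": [-1, -1, -1, -1, -1], "travel": [[-0.002, 0.05, 0], [-0.004, 0.1, 0], [-0.006, 0.15, 0], [-0.008, 0.2, 0], [-0.008, 0.234, 0]], "turn": [[0, 0, 0], [0, 0, 0], [0, 0, 0], [0, 0, 0], [0, 0, 0]]}}

```text
t: 17.05
tcp_pos: [0.5396, -0.1386, 0.1207]
tool_rot: [0.99, 0.14, 0.001, 0.001]
force: [0.0, 0.3, -1.4]
finger_gap: 0.571
gripper_force: 37.1
```

>>> {"name": "apply_moves", "arguments": {"claw": [-1, -1, -1], "travel": [[0, 0, 0], [0, 0, 0], [0, 0, 0]], "turn": [[0, 0, 0], [0, 0, 0], [0, 0, 0]]}}

```text
t: 17.3
tcp_pos: [0.5377, -0.1338, 0.12]
tool_rot: [0.99, 0.141, -0.001, -0.001]
force: [0.2, 0.1, -1.0]
finger_gap: 0.568
gripper_force: 37.1
```

```bash
python3 - <<'E'
from station import manip
from h import *
s=manip.sense();p=s["tcp_pos"];print(p,s["finger_gap"],s["gripper_force"])
b=manip.snapshot("side");np.savez("side6.npz",**b);P=cloud(b);z=P[...,2]
# pot wall below, tier wall: near-side x-y circle fits
for lo,hi in((.045,.075),(.118,.16)):
    m=(z>lo)&(z<hi)&(np.hypot(P[...,0]-.538,P[...,1]+.135)<.032)&(b["pixels"].min(-1)>70)
    X=P[m][:,:2]
    if len(X)<8: print(lo,len(X));continue
    f=lambda c:np.hypot(X[:,0]-c[0],X[:,1]-c[1])-.025
    from scipy.optimize import least_squares
    print(lo,len(X),least_squares(f,[.538,-.135],loss="soft_l1",f_scale=.002).x)
plan(p,16.26,[.538,-.135,.041])
E
```

```text
[ 0.53770941 -0.13380621  0.12000523] 0.5680600232049648 37.10981567390263
0.045 207 [ 0.53692136 -0.13283513]
0.118 22 [ 0.53827945 -0.12680587]
  plan [-0.0001  0.0015  0.0988] rows 1.9
```

>>> {"name": "apply_moves", "arguments": {"claw": [-1, -1, -1, -1], "travel": [[0, 0.0015, 0.03], [0, 0.0015, 0.06], [0, 0.0015, 0.083], [0, 0.0015, 0.083]], "turn": [[0, 0, 0], [0, 0, 0], [0, 0, 0], [0, 0, 0]]}}

```text
t: 17.68
tcp_pos: [0.5358, -0.1326, 0.0508]
tool_rot: [0.99, 0.143, -0.004, -0.002]
force: [-1.4, 0.7, -1.9]
finger_gap: 0.571
gripper_force: 37.1
```

>>> {"name": "apply_moves", "arguments": {"claw": [-1, -1, -1, -1], "travel": [[0, 0, 0.004], [0, 0, 0.008], [0, 0, 0.01], [0, 0, 0.01]], "turn": [[0, 0, 0], [0, 0, 0], [0, 0, 0], [0, 0, 0]]}}

```text
t: 18.02
tcp_pos: [0.5397, -0.1357, 0.0465]
tool_rot: [0.99, 0.142, 0.001, 0.0]
force: [0.2, 0.4, -0.6]
finger_gap: 0.571
gripper_force: 37.1
```

>>> {"name": "apply_moves", "arguments": {"claw": [-1, -1, -1], "travel": [[0, 0, 0.003], [0, 0, 0.003], [0, 0, 0.003]], "turn": [[0, 0, 0], [0, 0, 0], [0, 0, 0]]}}

```text
t: 18.27
tcp_pos: [0.5394, -0.1359, 0.0437]
tool_rot: [0.99, 0.141, 0.0, 0.0]
force: [0.2, 0.1, -0.6]
finger_gap: 0.573
gripper_force: 37.1
```

>>> {"name": "apply_moves", "arguments": {"claw": [-1, -1, -1], "travel": [[0, 0, 0.002], [0, 0, 0.002], [0, 0, 0.002]], "turn": [[0, 0, 0], [0, 0, 0], [0, 0, 0]]}}

```text
t: 18.52
tcp_pos: [0.5399, -0.1359, 0.0434]
tool_rot: [0.99, 0.141, 0.001, 0.0]
force: [-2.3, 1.5, 8.0]
finger_gap: 0.572
gripper_force: 38.2
```

>>> {"name": "apply_moves", "arguments": {"claw": [0.6, 0.6, 0.6, 0.6, 0.6], "travel": [[0, 0, 0], [0, 0, 0], [0, 0, 0], [0, 0, 0], [0, 0, 0]], "turn": [[0, 0, 0], [0, 0, 0], [0, 0, 0], [0, 0, 0], [0, 0, 0]]}}

```text
t: 18.93
tcp_pos: [0.5392, -0.1358, 0.0416]
tool_rot: [0.99, 0.141, -0.0, -0.0]
force: [0.3, -0.3, -0.2]
finger_gap: 0.804
gripper_force: 0.0
```

>>> {"name": "apply_moves", "arguments": {"claw": [0.6, 0.6, 0.6, 0.6, 0.6], "travel": [[0, 0, -0.01], [0, 0, -0.03], [0, 0, -0.065], [0, 0, -0.1], [0, 0, -0.13]], "turn": [[0, 0, 0], [0, 0, 0], [0, 0, 0], [0, 0, 0], [0, 0, 0]]}}

```text
t: 19.35
tcp_pos: [0.5394, -0.1359, 0.1477]
tool_rot: [0.99, 0.141, 0.0, 0.0]
force: [-0.0, 0.1, 0.5]
finger_gap: 0.799
gripper_force: 0.0
```

```bash
python3 - <<'E'
from station import manip
from h import *
s=manip.sense();p=s["tcp_pos"];print(p)
plan(p,16.26,[.461,.0855,p[2]])
E
```

```text
[ 0.53937714 -0.13589196  0.14770262]
  plan [-0.0166 -0.2931 -0.    ] rows 5.6
```

>>> {"name": "apply_moves", "arguments": {"claw": [0, 0, 0, 0, 0], "travel": [[-0.002, -0.04, 0], [-0.005, -0.085, 0], [-0.007, -0.13, 0], [-0.01, -0.18, 0], [-0.013, -0.225, 0]], "turn": [[0, 0, 0], [0, 0, 0], [0, 0, 0], [0, 0, 0], [0, 0, 0]]}}

```text
t: 19.77
tcp_pos: [0.4778, 0.0356, 0.1464]
tool_rot: [0.99, 0.141, 0.0, -0.0]
force: [0.1, -0.8, -0.2]
finger_gap: 0.499
gripper_force: 0.0
```

>>> {"name": "apply_moves", "arguments": {"claw": [0, 0, 0, 0, 0], "travel": [[-0.002, -0.04, 0], [-0.0036, -0.068, 0.02], [-0.0036, -0.068, 0.06], [-0.0036, -0.068, 0.1], [-0.0036, -0.068, 0.14]], "turn": [[0, 0, 0], [0, 0, 0], [0, 0, 0], [0, 0, 0], [0, 0, 0]]}}

```text
t: 20.18
tcp_pos: [0.4617, 0.0862, 0.0338]
tool_rot: [0.99, 0.142, 0.002, 0.0]
force: [0.4, -0.3, -0.3]
finger_gap: 0.5
gripper_force: 0.0
```

>>> {"name": "apply_moves", "arguments": {"claw": [0, 0, 0, 0], "travel": [[0, 0, 0.02], [0, 0, 0.04], [0, 0, 0.055], [0, 0, 0.055]], "turn": [[0, 0, 0], [0, 0, 0], [0, 0, 0], [0, 0, 0]]}}

```text
t: 20.52
tcp_pos: [0.4598, 0.0855, -0.0118]
tool_rot: [0.99, 0.141, -0.002, -0.0]
force: [-0.1, 0.3, 1.1]
finger_gap: 0.499
gripper_force: 0.0
```

```bash
python3 - <<'E'
from station import manip
from h import *
s=manip.sense();p=s["tcp_pos"];print(p,s["finger_gap"])
plan(p,16.26,[.461,.0855,-.024])
a=manip.snapshot("top");np.savez("top7.npz",**a);b=manip.snapshot("side")
for s_ in(a,b):
    c,h,P,z,r=frame(s_);print("handle",c,h)
    for lo,hi in((.03,.06),(.068,.085),(.093,.115)):
        m=(z>lo)&(z<hi)&(np.hypot(P[...,0]-.538,P[...,1]+.134)<.034);print(lo,m.sum(),cv2.minEnclosingCircle(P[m][:,:2].astype(np.float32)),np.median(P[m][:,2]))
E
```

```text
[ 0.45976146  0.08549719 -0.01179643] 0.4989352165918379
  plan [0.0015 0.0004 0.0153] rows 0.3
handle [ 0.55936208 -0.21322557] -73.55892766713825
0.03 95 ((0.5380418300628662, -0.13394366204738617), 0.033993978053331375) 0.03713385600384229
0.068 215 ((0.5375598073005676, -0.13533355295658112), 0.024593405425548553) 0.08153840748586352
0.093 81 ((0.5389435291290283, -0.13723121583461761), 0.024960124865174294) 0.1009849934228914
handle [ 0.55429694 -0.20897766] -71.41879583553214
0.03 170 ((0.5325755476951599, -0.13313047587871552), 0.03319327533245087) 0.04192588864858371
0.068 98 ((0.537356972694397, -0.13169924914836884), 0.027756795287132263) 0.0791116702504063
0.093 116 ((0.5398253798484802, -0.13258332014083862), 0.030415209010243416) 0.09923925877631605
```

>>> {"name": "apply_moves", "arguments": {"claw": [0, 0, 0, -1, -1], "travel": [[0.001, 0, 0.008], [0.001, 0, 0.015], [0.001, 0, 0.015], [0.001, 0, 0.015], [0.001, 0, 0.015]], "turn": [[0, 0, 0], [0, 0, 0], [0, 0, 0], [0, 0, 0], [0, 0, 0]], "newtons": 35}}

```text
t: 21.03
tcp_pos: [0.4617, 0.0857, -0.0219]
tool_rot: [0.99, 0.141, 0.0, -0.0]
force: [-1.8, 5.5, 3.5]
finger_gap: 0.22
gripper_force: 2.5
```

>>> {"name": "apply_moves", "arguments": {"claw": [-1, -1, -1, -1, -1], "travel": [[0, 0, 0], [0, 0, 0], [0, 0, 0], [0, 0, 0], [0, 0, 0]], "turn": [[0, 0, 0], [0, 0, 0], [0, 0, 0], [0, 0, 0], [0, 0, 0]]}}

```text
t: 21.45
tcp_pos: [0.4617, 0.0857, -0.0218]
tool_rot: [0.99, 0.141, 0.0, 0.0]
force: [-0.5, -0.6, 5.8]
finger_gap: 0.191
gripper_force: 34.3
```

>>> {"name": "apply_moves", "arguments": {"claw": [-1, -1, -1, -1, -1], "travel": [[0, 0, -0.03], [0, 0, -0.075], [0, 0, -0.12], [0, 0, -0.16], [0, 0, -0.173]], "turn": [[0, 0, 0], [0, 0, 0], [0, 0, 0], [0, 0, 0], [0, 0, 0]]}}

```text
t: 21.87
tcp_pos: [0.464, 0.0857, 0.12]
tool_rot: [0.99, 0.142, 0.004, 0.001]
force: [0.6, 0.1, -0.8]
finger_gap: 0.19
gripper_force: 34.4
```

>>> {"name": "apply_moves", "arguments": {"claw": [-1, -1, -1, -1, -1], "travel": [[0.002, 0.035, 0], [0.005, 0.075, 0], [0.007, 0.115, 0], [0.009, 0.155, 0], [0.011, 0.193, 0]], "turn": [[0, 0, 0], [0, 0, 0], [0, 0, 0], [0, 0, 0], [0, 0, 0]]}}

```text
t: 22.28
tcp_pos: [0.5133, -0.0615, 0.1159]
tool_rot: [0.99, 0.141, -0.0, -0.0]
force: [0.8, 0.0, -0.7]
finger_gap: 0.195
gripper_force: 34.5
```

>>> {"name": "apply_moves", "arguments": {"claw": [-1, -1, -1, -1, -1], "travel": [[0.002, 0.04, 0], [0.004, 0.075, 0], [0.005, 0.1, 0], [0.005, 0.1, 0], [0.005, 0.1, 0]], "turn": [[0, 0, 0], [0, 0, 0], [0, 0, 0], [0, 0, 0], [0, 0, 0]]}}

```text
t: 22.7
tcp_pos: [0.5392, -0.1366, 0.1155]
tool_rot: [0.99, 0.14, -0.0, -0.0]
force: [-0.2, 0.7, -1.2]
finger_gap: 0.193
gripper_force: 34.5
```

```bash
python3 - <<'E'
from station import manip
from h import *
s=manip.sense();p=s["tcp_pos"];print(p,s["finger_gap"],s["gripper_force"])
plan(p,16.26,[.5395,-.136,.0772])
b=manip.snapshot("side");np.savez("side8.npz",**b)
cv2.imwrite("pics/c6.png",cv2.resize(b["pixels"][160:290,230:370,::-1],None,fx=4,fy=4))
E
```

```text
[ 0.53923487 -0.13659059  0.11549612] 0.19268105676956376 34.52768683433533
  plan [ 0.0005 -0.0006  0.0479] rows 0.9
```

View pics/c6.png

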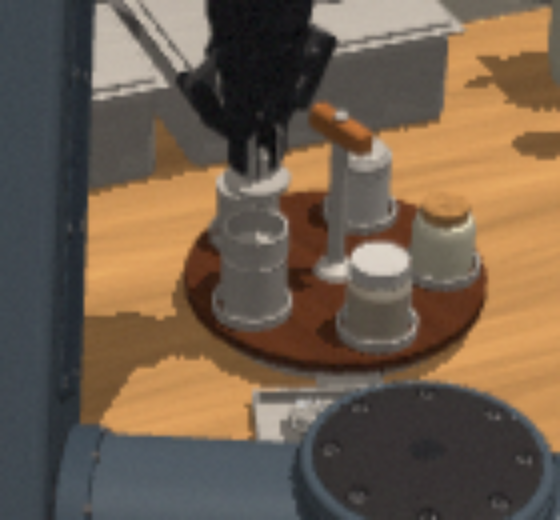

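The picture shows the tier seated squarely on the pot (crop 253,260) and the lid held level above it at (253,182). Lowering the lid onto the tier now.

>>> {"name": "apply_moves", "arguments": {"claw": [-1, -1, -1, -1], "travel": [[0, 0, 0.02], [0, 0, 0.035], [0, 0, 0.038], [0, 0, 0.038]], "turn": [[0, 0, 0], [0, 0, 0], [0, 0, 0], [0, 0, 0]]}}

```text
t: 23.08
tcp_pos: [0.538, -0.1339, 0.0848]
tool_rot: [0.99, 0.142, -0.002, -0.001]
force: [0.5, 0.5, -1.5]
finger_gap: 0.188
gripper_force: 34.5
```

>>> {"name": "apply_moves", "arguments": {"claw": [-1, -1, -1, -1], "travel": [[0, 0, 0.004], [0, 0, 0.007], [0, 0, 0.008], [0, 0, 0.008]], "turn": [[0, 0, 0], [0, 0, 0], [0, 0, 0], [0, 0, 0]]}}

```text
t: 23.42
tcp_pos: [0.5396, -0.1356, 0.0796]
tool_rot: [0.99, 0.142, 0.0, 0.0]
force: [0.1, 0.2, -1.1]
finger_gap: 0.189
gripper_force: 34.5
```

>>> {"name": "apply_moves", "arguments": {"claw": [-1, -1, -1], "travel": [[0, 0, 0.003], [0, 0, 0.003], [0, 0, 0.003]], "turn": [[0, 0, 0], [0, 0, 0], [0, 0, 0]]}}

```text
t: 23.67
tcp_pos: [0.5399, -0.1359, 0.0772]
tool_rot: [0.99, 0.141, 0.0, 0.0]
force: [0.2, -0.7, -0.2]
finger_gap: 0.186
gripper_force: 34.6
```

>>> {"name": "apply_moves", "arguments": {"claw": [-1, -0.2, -0.2, -0.2, -0.2], "travel": [[0, 0, 0.001], [0, 0, 0.001], [0, 0, 0.001], [0, 0, 0.001], [0, 0, 0.001]], "turn": [[0, 0, 0], [0, 0, 0], [0, 0, 0], [0, 0, 0], [0, 0, 0]]}}

```text
t: 24.08
tcp_pos: [0.5394, -0.1357, 0.0761]
tool_rot: [0.99, 0.141, -0.0, -0.0]
force: [0.0, -0.2, -0.1]
finger_gap: 0.399
gripper_force: 0.0
```

>>> {"name": "apply_moves", "arguments": {"claw": [-0.2, -0.2, -0.2, -0.2, -0.2], "travel": [[0, 0, 0], [0, 0, -0.01], [0, 0, -0.04], [0, 0, -0.09], [0, 0, -0.13]], "turn": [[0, 0, 0], [0, 0, 0], [0, 0, 0], [0, 0, 0], [0, 0, 0]]}}

```text
t: 24.5
tcp_pos: [0.5394, -0.1356, 0.182]
tool_rot: [0.99, 0.141, -0.0, -0.0]
force: [0.8, 0.5, 0.2]
finger_gap: 0.402
gripper_force: 0.0
```

>>> {"name": "apply_moves", "arguments": {"claw": [0, 0, 0, 0, 0], "travel": [[-0.001, 0.03, 0], [-0.003, 0.07, 0], [-0.004, 0.1, 0], [-0.004, 0.1, 0], [-0.004, 0.1, 0]], "turn": [[0, 0, 0], [0, 0, 0], [0, 0, 0], [0, 0, 0], [0, 0, 0]]}}

```text
t: 24.92
tcp_pos: [0.5589, -0.2145, 0.1806]
tool_rot: [0.99, 0.14, 0.0, 0.0]
force: [-0.6, 0.8, 0.2]
finger_gap: 0.501
gripper_force: 0.0
```

```bash
python3 - <<'E'
from station import manip
from h import *
s=manip.sense();p=s["tcp_pos"];print(p,s["finger_gap"],s["q"])
plan(p,16.26,[.5598,-.2135,.104])
b=manip.snapshot("side");np.savez("side9.npz",**b);P=cloud(b);z=P[...,2];c,h,*_=frame(b);print(c,h)
for lo,hi in((.102,.112),(.117,.14)):
    m=(z>lo)&(z<hi)&(np.hypot(P[...,0]-.538,P[...,1]+.135)<.034);X=P[m];print(lo,m.sum(),X.mean(0),X.min(0),X.max(0))
a=np.load("top0.npz")
# front direction: rest corners from the enlarged crop, at z=.014
C=[ray(a,270+x/4,135+y/4,.014)[:2] for x,y in((83,355),(288,422),(258,521),(48,453))]
for i in range(4): print(np.round(C[i],4),np.linalg.norm(C[i]-C[i-1]))
m=np.mean(C,0);d=m-[.5595,-.214];e=(C[1]-C[0])+(C[2]-C[3]);print(m,np.degrees(np.arctan2(d[1],d[0])),np.hypot(*d),np.degrees(np.arctan2(e[1],e[0]))-90)
E
```

```text
[ 0.55890124 -0.21450505  0.18055999] 0.5009175352161411 [-5.53085756e-01  5.06858104e-01  1.51524605e+00  2.50984172e-04
  1.11917874e+00  7.35856912e-01]
  plan [ 0.0014 -0.0009  0.0957] rows 1.8
[ 0.55517232 -0.20902165] -72.34276984649705
0.102 111 [ 0.53184556 -0.13157171  0.10845024] [ 0.51206182 -0.15923663  0.10220129] [ 0.5628879  -0.10912609  0.11191149]
0.117 34 [ 0.53601144 -0.13318121  0.12591877] [ 0.5290754  -0.14212445  0.11779007] [ 0.54500694 -0.12521478  0.13317625]
[ 0.4603 -0.1045] 0.07246322538588441
[ 0.4147 -0.2476] 0.15021102038586293
[ 0.346  -0.2265] 0.07181771768304893
[ 0.3919 -0.0805] 0.1531323100178319
[ 0.40323161 -0.16475622] 162.50915537177667 0.16384370265594125 -197.57232404853684
```

>>> {"name": "apply_moves", "arguments": {"claw": [0, 0, 0, 0, 0], "travel": [[0.0014, -0.001, 0.03], [0.0014, -0.001, 0.065], [0.0014, -0.001, 0.09], [0.0014, -0.001, 0.096], [0.0014, -0.001, 0.096]], "turn": [[0, 0, 0], [0, 0, 0], [0, 0, 0], [0, 0, 0], [0, 0, 0]]}}

```text
t: 25.38
tcp_pos: [0.5581, -0.2103, 0.1018]
tool_rot: [0.99, 0.142, -0.002, -0.002]
force: [-0.8, 0.3, -0.7]
finger_gap: 0.505
gripper_force: 0.0
```

>>> {"name": "apply_moves", "arguments": {"claw": [-1, -1, -1, -1, -1], "travel": [[0, 0, 0], [0, 0, 0], [0, 0, 0], [0, 0, 0], [0, 0, 0]], "turn": [[0, 0, 0], [0, 0, 0], [0, 0, 0], [0, 0, 0], [0, 0, 0]], "newtons": 40}}

```text
t: 25.8
tcp_pos: [0.561, -0.2131, 0.1051]
tool_rot: [0.99, 0.141, 0.001, 0.001]
force: [1.1, -0.5, 6.2]
finger_gap: 0.183
gripper_force: 43.3
```

>>> {"name": "apply_moves", "arguments": {"claw": [-1, -1, -1], "travel": [[0, 0, 0], [0, 0, 0], [0, 0, 0]], "turn": [[0, 0, 0], [0, 0, 0], [0, 0, 0]]}}

```text
t: 26.05
tcp_pos: [0.561, -0.2131, 0.1051]
tool_rot: [0.99, 0.141, 0.001, 0.001]
force: [0.3, -0.7, 6.0]
finger_gap: 0.176
gripper_force: 43.4
```

```bash
python3 - <<'E'
from station import manip
s=manip.sense();print(s["tcp_pos"],s["force"],s["ft_torque"],s["finger_gap"],s["gripper_force"])
E
```

```text
[ 0.56100251 -0.21310285  0.10514826] [ 0.30594179 -0.67838959  6.0090193 ] [0.04885585 0.0509139  0.03961564] 0.1763030047929419 43.399550914764404
```

>>> {"name": "apply_moves", "arguments": {"claw": [-1, -1, -1, -1, -1], "travel": [[0, 0, 0], [0, 0, 0], [0, 0, 0], [0, 0, 0], [0, 0, 0]], "turn": [[0, 0, -0.005], [0, 0, -0.015], [0, 0, -0.03], [0, 0, -0.045], [0, 0, -0.06]]}}

```text
t: 26.47
tcp_pos: [0.5609, -0.2129, 0.1051]
tool_rot: [0.972, 0.235, 0.001, 0.001]
force: [-0.9, 0.4, 7.5]
finger_gap: 0.183
gripper_force: 43.5
```

>>> {"name": "apply_moves", "arguments": {"claw": [-1, -1, -1, -1, -1], "travel": [[0, 0, 0], [0, 0, 0], [0, 0, 0], [0, 0, 0], [0, 0, 0]], "turn": [[0, 0, -0.018], [0, 0, -0.036], [0, 0, -0.054], [0, 0, -0.072], [0, 0, -0.09]]}}

```text
t: 26.88
tcp_pos: [0.5607, -0.2126, 0.1051]
tool_rot: [0.929, 0.37, 0.001, 0.001]
force: [-0.8, 1.0, 7.0]
finger_gap: 0.181
gripper_force: 43.5
```

>>> {"name": "apply_moves", "arguments": {"claw": [-1, -1, -1, -1, -1], "travel": [[0, 0, 0], [0, 0, 0], [0, 0, 0], [0, 0, 0], [0, 0, 0]], "turn": [[0, 0, -0.018], [0, 0, -0.036], [0, 0, -0.054], [0, 0, -0.072], [0, 0, -0.09]]}}

```text
t: 27.3
tcp_pos: [0.5605, -0.2124, 0.1051]
tool_rot: [0.868, 0.497, 0.001, 0.001]
force: [0.0, 0.9, 8.0]
finger_gap: 0.182
gripper_force: 43.6
```

>>> {"name": "apply_moves", "arguments": {"claw": [-1, -1, -1, -1, -1], "travel": [[0, 0, 0], [0, 0, 0], [0, 0, 0], [0, 0, 0], [0, 0, 0]], "turn": [[0, 0, -0.018], [0, 0, -0.036], [0, 0, -0.053], [0, 0, -0.066], [0, 0, -0.073]]}}

```text
t: 27.72
tcp_pos: [0.5602, -0.2123, 0.1051]
tool_rot: [0.805, 0.593, 0.001, 0.001]
force: [-0.8, 2.0, 7.3]
finger_gap: 0.177
gripper_force: 43.7
```

>>> {"name": "apply_moves", "arguments": {"claw": [-1, -1, -1], "travel": [[0, 0, 0], [0, 0, 0], [0, 0, 0]], "turn": [[0, 0, 0], [0, 0, 0], [0, 0, 0]]}}

```text
t: 27.97
tcp_pos: [0.5602, -0.2123, 0.1051]
tool_rot: [0.806, 0.592, 0.001, 0.001]
force: [-1.0, 1.4, 8.9]
finger_gap: 0.175
gripper_force: 43.6
```

```bash
python3 - <<'E'
from station import manip
from h import *
s=manip.sense();q=s["tool_rot"];print(s["tcp_pos"],s["force"],s["ft_torque"],s["finger_gap"],2*np.degrees(np.arctan2(q[1],q[0]))+90)
S={}
for n in("top","side"):
    a=manip.snapshot(n);S[n]=a["pixels"][...,::-1];np.savez(f"{n}10.npz",**a);P=cloud(a);z=P[...,2]
    for lo,hi in((.03,.06),(.06,.09),(.092,.112),(.117,.14)):
        m=(z>lo)&(z<hi)&(np.hypot(P[...,0]-.48,P[...,1]+.188)<.035)
        if m.sum()>4:
            X=P[m];c,r=cv2.minEnclosingCircle(X[:,:2].astype(np.float32));print(n,lo,m.sum(),np.round(c,4),round(r,4),np.degrees(np.arctan2(c[1]+.214,c[0]-.5595)))
cv2.imwrite("pics/c7.png",np.hstack([cv2.resize(S["top"][135:275,270:400],(390,420)),cv2.resize(S["side"][160:300,235:365],(390,420))]))
E
```

```text
[ 0.56020082 -0.21227319  0.10513006] [-1.04860586  1.40690042  8.88994075] [0.27603298 0.16087487 0.0173554 ] 0.17500182176583268 162.58895040708654
side 0.03 194 [ 0.4761 -0.1873] 0.0347 162.2625138303321
side 0.06 142 [ 0.4742 -0.1857] 0.0257 161.63218181120206
side 0.092 164 [ 0.483  -0.1874] 0.0291 160.8071273446062
side 0.117 36 [ 0.4828 -0.1833] 0.0124 158.18003164199956
```

View pics/c7.png

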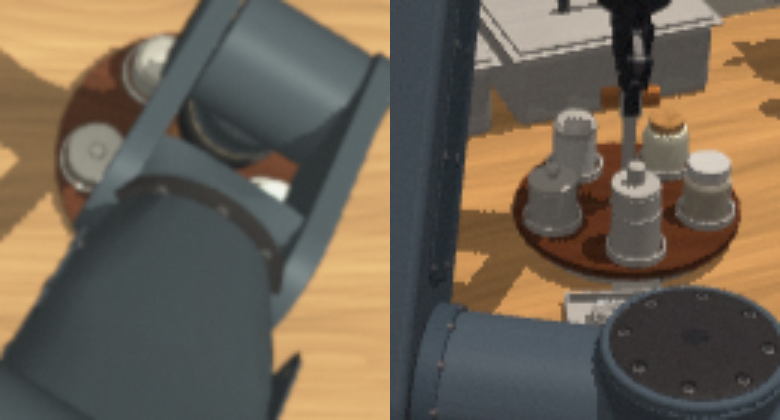

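The picture shows the tower intact with its lid seated, at side crop (636,215), directly ahead of the post, and all four jars upright in their rings. One more check of the tower's bearing against the front line, with both measured in the side view.

```bash
python3 - <<'E'
from h import *
from scipy.optimize import least_squares
def fit(f,g,lo,hi):
    b=np.load(f);P=cloud(b);z=P[...,2]
    m=(z>lo)&(z<hi)&(np.hypot(P[...,0]-g[0],P[...,1]-g[1])<.032)&(b["pixels"].min(-1)>60)
    X=P[m][:,:2];return least_squares(lambda c:np.hypot(X[:,0]-c[0],X[:,1]-c[1])-.025,g,loss="soft_l1",f_scale=.002).x
for lo,hi in((.045,.075),(.08,.1)):
    p0=fit("side8.npz",[.538,-.135],lo,hi);p1=fit("side10.npz",[.48,-.188],lo,hi)
    # axis as centre of rotation by 56.3 deg between both fits
    t=np.radians(56.33);R=np.array([[np.cos(t),-np.sin(t)],[np.sin(t),np.cos(t)]])
    ax=np.linalg.solve(np.eye(2)-R,p1-R@p0);d=p1-ax;print(p0,p1,"axis",ax,np.hypot(*d),np.degrees(np.arctan2(d[1],d[0])))
    for A in([.5595,-.214],[.5598,-.2125]): print(np.degrees(np.arctan2(*(p1-A)[::-1])))
E
```

```text
[ 0.53855242 -0.13406808] [ 0.48253761 -0.18692919] axis [ 0.55991018 -0.21280893] 0.08158599887985661 161.5058322515681
160.6211455154079
161.68748630252418
[ 0.5371139  -0.13459684] [ 0.48389885 -0.18658946] axis [ 0.55906048 -0.21028884] 0.07880945942735815 162.49930049331638
160.07098547930707
161.1515213809565
```

```bash
python3 -c "
from station import manip
print(manip.sign_off())"
```

```text
the job is handed in; nothing more can be done
None
```

The spice tower is back in its ring (pot, tier, then lid), turned to within about 1° of the spoon rest's middle, and the arm is still gripping the handle; I handed the job in at about 28 s of the 72 s allowed.

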